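# Change over a bottle roller mixer

## Task

The bottle roller mixer has finished a run. Before touching any bottle turn its selector knob back to stop (the round mark), then move the big finished bottle from the rollers to the free far place of the cradle, and lay the small waiting bottle from the cradle lengthwise in the groove between the two rollers. When both bottles lie still and let go, turn the selector until it clicks in at the third speed (the third bar clockwise from the stop mark); lay the bottles down gently, without dropping them, and do not disturb the timer or the marker.

Things in the scene. Friction and masses are not known exactly. Their poses are not given: they have to be found in the camera images.
- mixer: Fixed white bottle roller mixer, 150 x 300 mm, to 94 mm high; origin under its centre, x to its back, y left, z up. Rollers along y from -35 to 128 mm, between a 22 mm bearing block (78 mm high) on the left and the control end on the right (y -150 to -35), whose top slopes 20 degrees, 50 mm high in front, 94 at the back, with dial and knob. Mixer and cradle may have changed sides.
- rollers_mid (a point): Midway between the roller axes, at mid-length (rollers 163 mm long), 56 mm above the bench; axes as the mixer's. Rubber rings of radius 14 mm on axes 46 mm apart (x = -23, +23), turning freely with slight drag; their tops are 14 mm above this point. A bottle lying in the groove has its axis above this point by 35.1 mm (big bottle) or 27.7 mm (small).
- selector (a joint): Selector knob angle (rad), growing clockwise from above. Detents every 0.45: 0 = stop (round hollow mark, upper left), then four speeds marked by bars of growing length at 0.45, 0.90, 1.35 (third), 1.80; end stops just beyond. Let go, it springs into the nearest detent; grip it firmly (leaving one takes about 0.045 N m). It starts in speed 1, 2 or 3.
- selector_grip (a point): On the knob's axis, 16.5 mm above the dial plate; turns with it. z: out along the axis, 20 degrees from vertical, leaning to the mixer's front; x: along the grip bar to its pointer end (white line). Black knob: skirt of radius 23.5 mm, its top 8 mm below this point; on it a straight bar 44 mm long (x), 13 wide (y), its top 10 mm above this point.
- big_bottle: The big loose screw-cap bottle (blue cap), 0.15 to 0.3 kg; origin at its base centre, z along its axis to the cap. Body radius 28 mm, 82 mm long from the base, then shoulder and cap (radius 19 mm) to 118 mm. Starts lying on the rollers, cap to the mixer's left.
- big_bottle_mid (a point): On the big bottle's axis at mid-body, 41 mm from its base; axes as the bottle's.
- small_bottle: The small loose screw-cap bottle (green cap), 0.15 to 0.3 kg; origin at its base centre, z along its axis to the cap. Body radius 22 mm, 60 mm long from the base, then cap (radius 16 mm) to 85 mm. Starts lying in the cradle's near place, cap to the cradle's left.
- small_bottle_mid (a point): On the small bottle's axis at mid-body, 30 mm from its base; axes as the bottle's.
- cradle: Fixed bottle cradle, 200 mm long (x, away from the robot at yaw 0), 46 mm wide (y, left): two aluminium strips 7 mm thick at y = -19 and +19, joined by rods; origin under its centre. Each strip has two V notches (bottom 22 mm, top 34 mm above the bench, 42 mm wide, sides at 30 degrees): two bottles lie along y, 100 mm apart.
- place_near (a point): Bottom of the V of the cradle's near place (x = -50), midway between the strips; axes as the cradle's. The small bottle's axis lies 25.4 mm above it.
- place_far (a point): Bottom of the V of the cradle's far place (x = +50), empty at the start; axes as the cradle's. The big bottle's axis lies 32.3 mm above it when seated.
- timer: Bystander: small white kitchen-type timer, 66 x 62 x 18 mm, lying at the front; origin under its centre.
- marker_1: Bystander: black and grey marker, 134 mm long, lying at the front; origin under its centre.
Things that resemble listed ones, but are neither listed nor needed, are in the scene too. Leave any turquoise look-alike of the small_bottle alone.

How it is judged:
By the outcome, as a careful person would: the job done as asked, in the order asked, and still so for the second after the job is handed in, with the robot touching nothing.
It also fails if it takes over 72 s, if anything falls off the work surface, if the arm or the gripper's body presses on something with over 40 N, if the wrist force passes 120 N, or if a joint passes its speed limit or range.

## Robot

A 6-joint arm with a two-finger parallel gripper is mounted at the origin on a cart in front of the work surface, level with it; the furniture and walls round the work are solid. World frame = base frame: x ahead of the robot, y to its left, z up, the work surface at z = 0. Lengths are in mm, angles in rad, forces in N, time in s.
With the tool pointing down it reaches from about 350 to 975 mm from the base axis. Payload 7.1 kg.
Tool frame: the origin (TCP) lies on the centre line of the jaws, within the pads' length; the fingertips stand 17 mm ahead of it and the grasp point (between the pads) lies 2 mm behind it (tip_extent is the distance from the TCP to the fingertips, in mm); z points along the fingers, y is the line along which they close (so a half turn about z gives the same grasp; the last joint's range is limited). The gripper opens to 88 mm and grips with 3 to 60 N. Pads are 20 mm wide; open, the fingers measure 115 mm over their backs; the gripper's body (75 mm by 178 mm) begins 61 mm behind the grasp point.
Start: joints at [1.229, 0.423, 1.63, -0, 1.089, -0.019], TCP at [198.233, 592.713, 239.675] pointing down, gripper open.
Joint ranges: [-3, 3], [-0.9, 2.11], [0.09, 2.58], [-1.31, 4.45], [0.11, 2.69], [-2.54, 2.54]. Speed limits (rad/s): [2.39, 2.39, 3.01, 3.14, 3.14, 3.14].

## Interface

Orientations are given as a rotation vector (axis times angle).
In Python, from workcell import get_obs, get_image, camera_model, close_job, look_for, outline_of, pinpoint, tip_extent gives the robot as it stands.
- The arm moves only by the shell command python3 -m jog 'ROWS'. ROWS is text: rows parted by semicolons, each of 7 numbers parted by spaces: the shift along the tool's x, y, z as a fraction of full scale, then the turn, a rotation vector about the tool's x, y, z as a fraction of full scale, then the closure, from -1 (fully open) to 1 (shut). A call has 1 to 8 rows; each row is the pose to reach, as a shift and turn from the pose commanded when the call began, along the tool's axes at that moment; what a row does not reach only later rows make up. Full scale, the value 1, is 0.2 m for a shift and 30 degrees for a turn. A row lasts 1/10 s, in which the tool goes at most 50 mm and 8.59 degrees, less where a joint would pass 70% of its speed; a pose out of reach is approached as far as the arm can. A call with a number of a shift or a turn outside -1 to 1 is refused whole. A call with a gripper value outside its range is refused whole. The fingers move at their own pace and stop on an object; the grip force is fixed at half the most. Time passes only in rows, so rows that repeat a pose let the fingers close. It gives the time, the measured TCP pose, the force, the opening and the grip force at its end, in the units of the state.
- get_obs(): the state, without advancing time (a new reading comes with each control period).
- get_image(name): name is "scene" or "top"; returns the picture (480x640x3 uint8, red, green, blue); there is no depth.
- camera_model(name): a dict with "fx", "fy", "cx", "cy" (pixels), "dist_coeffs" ([k1, k2, p1, p2, k3] as OpenCV has them; the pictures are not rectified), "origin" and "orientation" of the camera in the world. Camera axes: x right, y down, z forward; pixel columns grow to the right and rows downward; lengths in mm; the calibration is good to about 2 mm. A picture is of the moment at which its call begins. camera_model takes no time and is no camera call.
- close_job(): hands the job in; it is judged then, once.
Trained networks look in the newest picture that a camera, given by its name, has taken for a name from the list of things; names that differ only in an ending like _2 or _b are one class to them, and where a whole thing is asked for, a point or a joint stands for the part that bears it (a point fixed in the world has none). Each returns a list of dicts, best first, with "confidence" (0 to 1); they miss things now and then, are a little off and sometimes report something else, mostly with a low value. They report only what shows in the picture. A call takes as long as a camera call. They do not tell look-alikes from the thing itself.
- look_for(target, camera): "xyz" ([x, y, z] in mm, in the coordinates of the camera as it stood for that picture, good to about 4 mm: the middle of the surface that is visible of it).
- outline_of(target, camera): "mask" (480x640 bool, what is visible of it).
- pinpoint(target, camera): "xyz" ([x, y, z] in mm, in the coordinates of the camera as it stood for that picture, good to about 4 mm: a listed point, or the origin of a listed thing).
The state is a dict: "t": time; "qpos": joint angles; "qvel": joint speeds; "joint_torque": joint torques, N m; "ee_pos": TCP position; "orientation": TCP orientation; "ft_force": force on the tool from outside, world axes, zero at the start; "moment": the same for the moment, N m; "width": finger opening in mm; "grasp_force": force on a finger pad.
Only numpy, scipy, OpenCV 4.12 (cv2) and the standard library are available. Lean on these libraries where they do the work, as an engineer would, in place of code of your own. Each camera call takes 0.05 s, during which the arm holds its last target. There are 200 camera calls.

## Working session

There is one attempt and no reset: what is moved stays moved. The work goes in short steps, Python scripts to look and compute and a shell command to move; the robot and the scene stay as the last step left them, time stands still between calls to the robot, and variables do not carry over. Pictures are saved under pics/ and viewed, at most 10 in all, crops included, and the job is handed in when it is done.

```bash
mkdir -p pics; cat > h.py <<'E'
import numpy as np, cv2
from scipy.spatial.transform import Rotation as R
from workcell import *
def cam(n):
    m=camera_model(n); o=np.array(m["orientation"],float)
    Rm=R.from_rotvec(o).as_matrix() if o.size==3 else (o if o.shape==(3,3) else R.from_quat(o).as_matrix())
    K=np.array([[m["fx"],0,m["cx"]],[0,m["fy"],m["cy"]],[0,0,1.]])
    return K,np.array(m["dist_coeffs"],float),np.array(m["origin"],float),Rm
def w(n,p):
    K,d,o,Rm=cam(n); return o+Rm@np.array(p)
def px(n,P):
    K,d,o,Rm=cam(n); c=(np.atleast_2d(P)-o)@Rm
    return cv2.projectPoints(c.reshape(-1,1,3),np.zeros(3),np.zeros(3),K,d)[0].reshape(-1,2)
def ray(n,u):
    K,d,o,Rm=cam(n); x=cv2.undistortPoints(np.array(u,float).reshape(1,1,2),K,d).ravel()
    v=Rm@np.array([x[0],x[1],1]); return o,v/np.linalg.norm(v)
def tri(u1,n1,u2,n2):
    A=np.zeros((3,3));b=np.zeros(3)
    for n,u in((n1,u1),(n2,u2)):
        o,v=ray(n,u);P=np.eye(3)-np.outer(v,v);A+=P;b+=P@o
    return np.linalg.solve(A,b)
def save(n,f,box=None,s=1):
    im=get_image(n)[...,::-1]
    if box: im=im[box[1]:box[3],box[0]:box[2]]
    cv2.imwrite(f,cv2.resize(im,None,fx=s,fy=s,interpolation=cv2.INTER_CUBIC))
E
python3 - <<'E'
from h import *
np.set_printoptions(precision=1,suppress=True)
for n in("scene","top"):
    save(n,f"pics/{n}0.png"); print(n,camera_model(n))
    for t in["mixer","rollers_mid","selector_grip","big_bottle","big_bottle_mid","small_bottle","small_bottle_mid","cradle","place_near","place_far","timer","marker_1"]:
        for r in pinpoint(t,n)[:3]:
            if r["confidence"]>.2:
                P=w(n,r["xyz"]); print(n,t,round(r["confidence"],2),P,px(n,P)[0])
E
```

```text
scene {'fx': 582.0187490203136, 'fy': 582.0187490203136, 'cx': 314.0358504290822, 'cy': 232.5243205315934, 'dist_coeffs': array([0., 0., 0., 0., 0.]), 'origin': array([-251.7, 1179.1,  633.5]), 'orientation': array([-0.8,  2.3, -1.5])}
scene mixer 0.59 [496.6  17.   -2.6] [346.3 236.5]
scene mixer 0.23 [476.3 -75.9  87.8] [373.3 195.8]
scene rollers_mid 0.56 [495.4  59.4  55.2] [338.1 221.3]
scene selector_grip 0.69 [479.6 -72.7  90.8] [371.7 194.8]
scene big_bottle 0.36 [536.3 351.4  25.6] [247.5 270.4]
scene small_bottle 0.68 [444.9 301.6  47.5] [294.1 265.1]
scene small_bottle 0.67 [499.6 558.7  25.2] [187.9 316.8]
scene small_bottle 0.25 [441.  329.   45.2] [287.5 271.3]
scene small_bottle_mid 0.91 [511.  531.1  24.3] [194.6 309.1]
scene small_bottle_mid 0.68 [436.9 325.9  46.4] [290.  270.8]
scene cradle 0.8 [490.4 338.2  -1.8] [267.6 285.2]
scene cradle 0.45 [534.8 350.9  20.5] [248.3 272.6]
scene place_near 0.62 [437.9 328.9  21.9] [288.8 281.3]
scene place_near 0.36 [439.3 328.   45.7] [288.5 271.2]
scene place_near 0.31 [445.7 300.8  50.3] [294.  263.7]
scene place_far 0.33 
[... 701 characters left out ...]
]
top big_bottle_mid 0.96 [498.3  55.2  95.6] [395.  211.2]
top small_bottle 0.89 [503.3 560.4  20.6] [180.4 214.6]
top small_bottle 0.7 [447.7 293.9  51.3] [289.5 235.9]
top small_bottle_mid 0.75 [510.2 529.2  25.4] [192.8 211.4]
top small_bottle_mid 0.62 [438.2 330.4  45.9] [273.9 240.2]
top cradle 0.64 [488.4 339.5   0.7] [272.  222.6]
top place_near 0.76 [444.1 330.1  25.4] [274.7 239. ]
top place_near 0.56 [500.4  60.6  55.7] [389.9 213.9]
top place_far 0.79 [538.5 353.3  20.8] [266.  200.6]
top timer 0.63 [321.5 241.1   1.3] [312.  291.7]
top timer 0.63 [328.7 427.    0.2] [234.3 288.1]
top timer 0.61 [536.5 353.9  18.6] [265.9 201.6]
top marker_1 0.84 [326.7 428.7  -0.9] [233.7 289. ]
```

View pics/scene0.png

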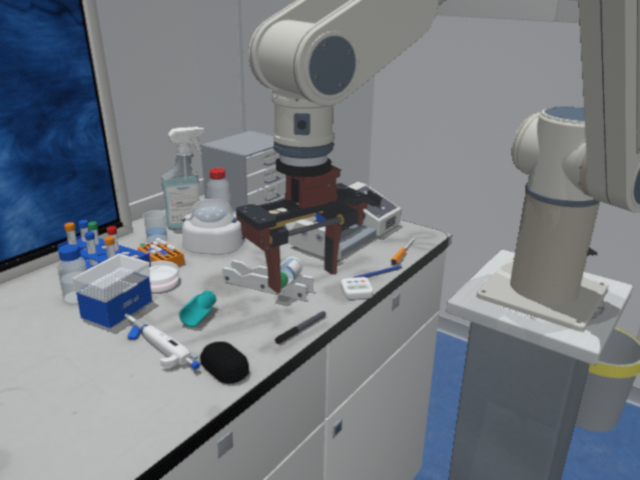

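View pics/top0.png

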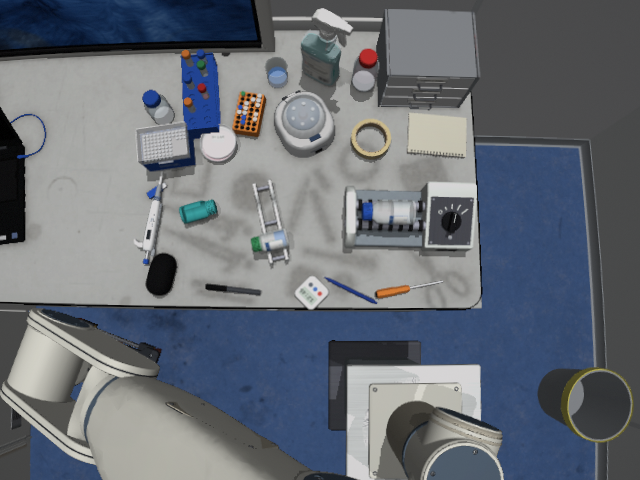

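The top view shows the mixer on the right, with the knob at (452,221) and the big blue-capped bottle at (362–420,211). The cradle is at (270,222), with the green-capped small bottle in its near place at (256–288,241).

Things that could be taken for the small bottle:
- Green cap in the cradle at (270,241): this is the one I want.
- Turquoise look-alike at (198,211): leave alone.
- Blue-capped bottle at (156,103) and red-capped bottle at (365,70): background clutter.

Next I'll check the choice and the knob in a close crop, and get finer poses.

```bash
python3 - <<'E'
from h import *
np.set_printoptions(precision=2,suppress=True)
im=get_image("top")[...,::-1]
a=cv2.resize(im[180:260,335:485],None,fx=5.3,fy=5.3,interpolation=cv2.INTER_CUBIC)
a=a[:, :800]
b=cv2.resize(im[175:275,230:300],None,fx=3,fy=3,interpolation=cv2.INTER_CUBIC)
cv2.imwrite("pics/knob.png",a);cv2.imwrite("pics/cr.png",cv2.resize(im[170:280,225:305],None,fx=5,fy=5,interpolation=cv2.INTER_CUBIC))
for t in["mixer","selector","big_bottle","small_bottle","cradle"]:
    for n in("top","scene"):
        for r in outline_of(t,n)[:2]:
            m=r["mask"].astype(np.uint8); c=max(cv2.findContours(m,0,1)[0],key=cv2.contourArea)
            print(t,n,round(r["confidence"],2),m.sum(),cv2.minAreaRect(c))
print(get_obs()["orientation"])
E
```

```text
mixer top 0.86 6794 ((409.60638427734375, 214.78785705566406), (132.15615844726562, 69.37330627441406), 1.1691392660140991)
mixer scene 0.66 2682 ((371.3165588378906, 224.70458984375), (54.63301467895508, 79.74198150634766), 10.669782638549805)
selector top 0.73 383 ((450.60003662109375, 221.30001831054688), (21.0190372467041, 21.466251373291016), 26.56505012512207)
selector top 0.42 6762 ((410.5, 216.0), (68.0, 133.0), 90.0)
selector scene 0.63 204 ((375.0, 197.5), (17.0, 14.0), 90.0)
selector scene 0.62 619 ((357.0, 287.5), (21.0, 32.0), 90.0)
big_bottle top 0.97 1255 ((388.0, 212.0), (24.0, 56.0), 90.0)
big_bottle top 0.29 323 ((450.9000244140625, 221.20001220703125), (19.677396774291992, 19.230182647705078), 26.56505012512207)
big_bottle scene 0.41 480 ((291.5, 271.5), (29.0, 21.0), 90.0)
big_bottle scene 0.39 54 ((319.5000305175781, 217.00003051757812), (9.192388534545898, 6.363960266113281), 45.0)
small_bottle top 0.9 616 ((269.3672180175781, 241.0606689453125), (18.609445571899414, 36.18821334838867), 76.75948333740234)
small_bottle top 0.81 667 ((197.9633331298828, 210.7110137939453), (19.73122215270996, 37.25944519042969), 73.3007583618164)
small_bottle scene 0.9 465 ((289.5000305175781, 270.5000305175781), (19.79899024963379, 29.698482513427734), 45.0)
small_bottle scene 0.6 883 ((197.25003051757812, 307.2500305175781), (23.33452033996582, 42.42640686035156), 45.0)
cradle top 0.97 318 ((270.0, 218.5), (21.579246520996094, 19.840023040771484), 75.0685806274414)
cradle top 0.65 6704 ((410.0, 216.0), (68.0, 132.0), 90.0)
cradle scene 0.19 2853 ((371.34527587890625, 224.3427734375), (55.88346481323242, 79.50137329101562), 11.768289566040039)
[-0.5 -3.1  0. ]
```

View pics/knob.png

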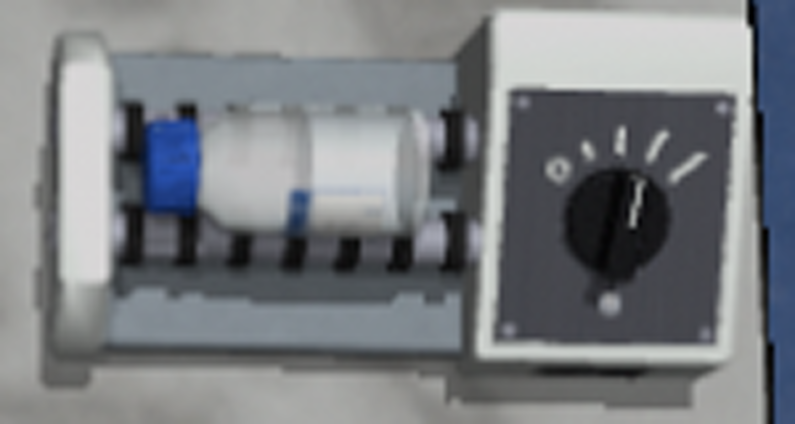

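View pics/cr.png

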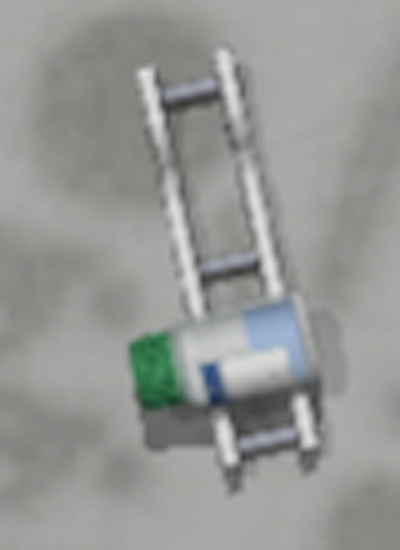

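The close crop confirms the choice: green cap and blue label, lying in the cradle's near place. The knob's white line runs from (454.4,222.5) to (455.8,214), which looks like the second bar. The stop ring is at (440,212). Next I'll fit the mixer and cradle poses and the knob angle.

```bash
cat >> h.py <<'E'
def mixT(p,P): # p=x,y,yaw
    return R.from_euler('z',p[2]).apply(np.atleast_2d(P))+[p[0],p[1],0]
def move(pos,Rt,po=None,Ro=None):
    ob=get_obs(); p0=np.array(ob["ee_pos"]) if po is None else po; R0=R.from_rotvec(ob["orientation"]) if Ro is None else Ro
    print("shift/200",np.round(R0.inv().apply(np.array(pos)-p0)/200,3),"turn/30",np.round(np.degrees((R0.inv()*Rt).as_rotvec())/30,3))
def tool(zdir,ydir):
    z=np.array(zdir,float);z/=np.linalg.norm(z);y=np.array(ydir,float);y-=z*(y@z);y/=np.linalg.norm(y)
    a=R.from_matrix(np.c_[np.cross(y,z),y,z]); b=R.from_matrix(np.c_[-np.cross(y,z),-y,z])
    R0=R.from_rotvec(get_obs()["orientation"])
    return min((a,b),key=lambda r:(R0.inv()*r).magnitude())
E
python3 - <<'E'
from h import *
from scipy.optimize import least_squares
np.set_printoptions(precision=3,suppress=True)
C=np.array([[75,-35,94],[75,-150,94],[-75,-150,50],[-75,-35,50.]]);U=np.array([[428.4,182.3],[476.9,183.4],[473.3,247.5],[425,247.2]])
s=least_squares(lambda p:(px("top",mixT(p,C))-U).ravel(),[495,15,0]);p=s.x;print("mixer",p,s.fun)
print("rollers_mid",mixT(p,[0,46.5,56]))
# knob frame: plate tilt 20deg; find grip xy from networks -> in mixer frame
for g in([479.6,-72.7,90.8],[475.8,-79.5,87.5]): print("grip in mixer",R.from_euler('z',-p[2]).apply(np.array(g)-[p[0],p[1],0]))
# dial marks on plate: plate z=72+x*tan... ; get directions
zax=np.array([-np.sin(np.radians(20)),0,np.cos(np.radians(20))])
G=np.array([-16,-92.5,0]); 
for zc in (0,):
    n0=zax; base=np.array([0,0,72.0])
    def onplate(u,h):
        o,v=ray("top",u); n=R.from_euler('z',p[2]).apply(n0); b=mixT(p,base)[0]+n*h
        P=o+v*((b-o)@n)/(v@n); return R.from_euler('z',-p[2]).apply(P-[p[0],p[1],0])
ex=np.array([np.cos(np.radians(20)),0,np.sin(np.radians(20))])
c=lambda a:np.array([335+a[0]/5.3,180+a[1]/5.3])
L=lambda P:np.array([P@ex,P[1]])
M=[L(onplate(c(a),0)) for a in([558,170],[588,150],[621,138],[657,147],[688,167])]
print("marks(plate x,y)",np.array(M))
print("line at bar top",L(onplate(c((633,225)),26.5)),L(onplate(c((640,180)),26.5)))
print("skirt centre h8",L(onplate([450.75,221.25],8)))
# bottles
for n in("top",):
  for r in pinpoint("big_bottle_mid",n)[:1]: print(w(n,r["xyz"]))
# cradle strip far ends
U=np.array([[254.6,183.6],[269.4,180]]);C=np.array([[100,19,34],[100,-19,34.]])
s=least_squares(lambda q:np.r_[(px("top",mixT(q,C))-U).ravel()/.5,(mixT(q,[-50,0,0])[0,:2]-[440.5,329.3])/3,(mixT(q,[50,0,0])[0,:2]-[538.5,353.3])/4,(q[2]-.231)/.04],[489,339,.23]);print("cradle",s.x,s.fun)
print("near",mixT(s.x,[-50,0,22]),"far",mixT(s.x,[50,0,22]))
o=get_obs();print(R.from_rotvec(o["orientation"]).as_matrix(),o["width"])
E
```

```text
mixer [495.929  12.925  -0.011] [-0.382 -1.502  0.205 -1.333  0.138  1.645  0.077  1.163]
rollers_mid [[496.45   59.423  56.   ]]
grip in mixer [-15.369 -85.803  90.8  ]
grip in mixer [-19.093 -92.645  87.5  ]
marks(plate x,y) [[  31.7    -66.584]
 [  40.748  -79.286]
 [  46.318  -93.547]
 [  42.728 -109.789]
 [  34.245 -124.218]]
line at bar top [ 12.303 -93.849] [ 31.764 -95.549]
skirt centre h8 [ 12.023 -90.348]
[496.868  52.026  90.958]
cradle [484.925 339.744   0.234] [-0.802 -0.58   0.502 -0.395 -1.403 -0.389 -1.235 -0.487  0.083]
near [[436.292 328.134  22.   ]] far [[533.558 351.354  22.   ]]
[[-0.948  0.317  0.   ]
 [ 0.317  0.948 -0.   ]
 [-0.    -0.    -1.   ]] 87.87746700281475
```

The knob stands at speed 2. Now I'll move over towards it at height 240, keeping clear of everything.

```bash
python3 -m jog '-.553 -.702 0 0 0 0 -1;-.553 -.702 0 0 0 0 -1;-.553 -.702 0 0 0 0 -1;-.553 -.702 0 0 0 0 -1' && python3 -m jog '-.553 -.702 0 0 0 0 -1;-.553 -.702 0 0 0 0 -1;-.553 -.702 0 0 0 0 -1;-.553 -.702 0 0 0 0 -1'; python3 -m jog '-.553 -.702 0 0 0 0 -1;-.553 -.702 0 0 0 0 -1;-.553 -.702 0 0 0 0 -1;-.553 -.702 0 0 0 0 -1';  python3 -m jog '-.553 -.702 0 0 0 0 -1;-.553 -.702 0 0 0 0 -1;-.553 -.702 0 0 0 0 -1;-.553 -.702 0 0 0 0 -1;-.553 -.702 0 0 0 0 -1;-.553 -.702 0 0 0 0 -1'
python3 - <<'E'
from h import *
np.set_printoptions(precision=1,suppress=True)
save("scene","pics/scene1.png",(150,130,450,330),2.6)
for n in("scene","top"):
    for t in["selector_grip","rollers_mid","big_bottle_mid","big_bottle","small_bottle_mid","small_bottle","place_near","place_far","cradle"]:
        for r in pinpoint(t,n)[:2]:
            if r["confidence"]>.4: print(n,t,round(r["confidence"],2),w(n,r["xyz"]),px(n,w(n,r["xyz"]))[0])
yaw=-.011;Rz=R.from_euler('z',yaw)
zd=Rz.apply([np.sin(np.radians(20)),0,-np.cos(np.radians(20))])
T=tool(zd,Rz.apply([0,1,0])); g=np.array([478,-80,88.]); move(g-zd*60,T); print(g-zd*60)
E
```

```text
t: 2.3
ee_pos: [258.8, 421.3, 239.5]
orientation: [-0.506, -3.1, 0.002]
ft_force: [-0.4, -0.0, 0.0]
width: 87.8
grasp_force: 0.0
t: 2.7
ee_pos: [319.1, 253.5, 239.8]
orientation: [0.507, 3.1, -0.001]
ft_force: [0.4, 0.8, -0.2]
width: 88.0
grasp_force: 0.0
t: 3.1
ee_pos: [380.0, 85.4, 240.1]
orientation: [0.507, 3.099, -0.0]
ft_force: [1.1, 0.6, 0.4]
width: 88.1
grasp_force: 0.0
t: 3.7
ee_pos: [439.4, -80.5, 239.5]
orientation: [-0.508, -3.1, -0.0]
ft_force: [-0.7, 0.4, -0.6]
width: 87.7
grasp_force: 0.0
scene selector_grip 0.51 [477.4 -75.1  87.3] [372.8 196. ]
scene rollers_mid 0.8 [499.1  61.6  56.9] [336.4 220.6]
scene big_bottle_mid 0.65 [496.9  50.   90.1] [340.1 207.2]
scene small_bottle_mid 0.62 [438.4 328.6  45.7] [288.6 271.4]
scene small_bottle_mid 0.56 [509.7 530.4  25.2] [195.3 308.8]
scene small_bottle 0.91 [502.3 556.5  21.8] [188.  317.4]
scene small_bottle 0.7 [444.9 298.4  51.2] [295. 263.]
scene place_near 0.97 [436.4 328.8  18.7] [289.3 282.8]
scene place_far 0.84 [537.3 351.3  22.8] [247.3 271.4]
scene place_far 0.44 [325.4 426.2   1. ] [302.7 327.7]
scene cradle 0.74 [492.3 342.   -2.1] [265.8 285.8]
scene cradle 0.51 [477.3 -76.5  87.8] [373.1 195.6]
top selector_grip 0.64 [475.3 -78.7  84.9] [452.6 222.6]
top rollers_mid 0.94 [499.9  58.9  57.4] [390.7 214. ]
top big_bottle_mid 0.64 [496.9  52.   91. ] [396.1 212.3]
top big_bottle 0.61 [500.2  10.   91.9] [414.5 210.9]
top small_bottle_mid 0.91 [508.9 529.8  21.5] [192.9 212.2]
top small_bottle_mid 0.56 [437.6 329.1  47.5] [274.4 240.3]
top small_bottle 0.7 [448.8 297.5  51.6] [288.  235.4]
top small_bottle 0.56 [502.6 558.   23.6] [181.1 214.6]
top place_near 0.58 [443.2 330.5  22.9] [274.7 239.6]
top place_far 0.72 [535.5 352.1  18.6] [266.6 202. ]
top cradle 0.94 [488.6 340.2  -0.4] [271.8 222.6]
top cradle 0.73 [446.3 296.7  49.4] [288.4 236.6]
shift/200 [-0.1  0.   0.5] turn/30 [-0.1 -0.7 -0.6]
[457.5 -79.8 144.4]
```

View pics/scene1.png

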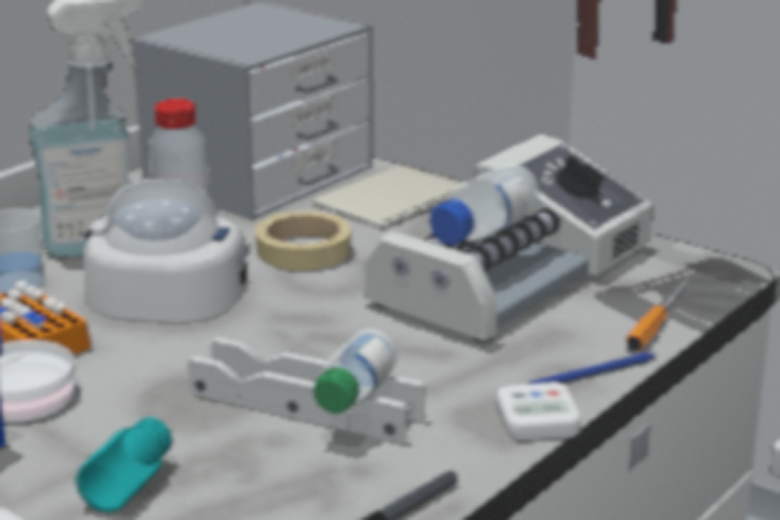

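The scene view now shows everything clear of the arm: the knob at crop (580,175), the small bottle in the cradle, and the far V empty at crop (235,365). Both views agree on the heights: grip about 87, bottle axes about 91 and 47, and V bottoms about 22.

```bash
cat > knob.py <<'E'
import sys
from h import *
np.set_printoptions(suppress=True)
a=float(sys.argv[1]); h=float(sys.argv[2]) # bar angle rel. speed 2 (cw), TCP height above grip
Rz=R.from_euler('z',-.011); t=np.radians(20)
zd=Rz.apply([np.sin(t),0,-np.cos(t)])
T0=Rz*R.from_matrix(np.array([[np.cos(t),0,-np.sin(t)],[0,1,0],[np.sin(t),0,np.cos(t)]]))
y=T0.apply([np.sin(a),np.cos(a),0])
move(np.array([477,-79,87.])-zd*h,tool(zd,y))
E
python3 knob.py 0 60
```

```text
shift/200 [-0.078  0.034  0.481] turn/30 [-0.104 -0.661 -0.589]
```

```bash
python3 -m jog '-.078 .034 .24 -.104 -.661 -.589 -1;-.078 .034 .481 -.104 -.661 -.589 -1;-.078 .034 .481 -.104 -.661 -.589 -1;-.078 .034 .481 -.104 -.661 -.589 -1;-.078 .034 .481 -.104 -.661 -.589 -1;-.078 .034 .481 -.104 -.661 -.589 -1'; python3 knob.py 0 11
```

```text
t: 5.25
ee_pos: [457.1, -79.0, 143.8]
orientation: [0.018, 2.793, -0.002]
ft_force: [0.3, 0.5, 0.6]
width: 87.9
grasp_force: 0.0
shift/200 [0.004 0.001 0.246] turn/30 [-0.    -0.001 -0.004]
```

```bash
python3 -m jog '0.004 0 .15 0 0 0 -.2;0.004 0 .2 0 0 0 -.2;0.004 0 .22 0 0 0 -.2;0.004 0 .235 0 0 0 -.2;0.004 0 .246 0 0 0 -.2;0.004 0 .246 0 0 0 -.2'; python3 -m jog '0 0 0 0 0 0 1;0 0 0 0 0 0 1;0 0 0 0 0 0 1;0 0 0 0 0 0 1;0 0 0 0 0 0 1;0 0 0 0 0 0 1;0 0 0 0 0 0 1;0 0 0 0 0 0 1'; python3 knob.py -.9 11; python3 -c "from h import *;o=get_obs();print(o['moment'],o['width'],o['grasp_force'])"
```

```text
t: 5.85
ee_pos: [473.1, -78.9, 97.3]
orientation: [0.016, 2.792, -0.003]
ft_force: [-0.1, -0.1, 0.9]
width: 53.0
grasp_force: 0.0
t: 6.65
ee_pos: [471.6, -76.6, 96.7]
orientation: [0.013, 2.796, 0.003]
ft_force: [1.2, 18.5, 4.3]
width: 12.8
grasp_force: 30.0
shift/200 [-0.009 -0.012 -0.   ] turn/30 [ 0.01  -0.003 -1.717]
[ 3.02897809 -0.31186894  1.02416954] 12.774417606388507 29.97857093811035
```

```bash
sed -i 's/477,-79,87/476.5,-76.6,87/' knob.py; python3 -m jog '0 .012 0 0 0 0 1;0 .012 0 0 0 -.2 1;0 .012 0 0 0 -.4 1;0 .012 0 0 0 -.6 1;0 .012 0 0 0 -.86 1;0 .012 0 0 0 -.86 1'; python3 knob.py -.9 11; python3 -c "from h import *;o=get_obs();print(o['moment'],o['width'],o['grasp_force'])"
```

```text
t: 7.25
ee_pos: [473.4, -75.5, 98.1]
orientation: [-0.61, 2.741, -0.126]
ft_force: [-2.1, -24.6, -16.0]
width: 12.7
grasp_force: 30.0
shift/200 [ 0.006 -0.003  0.002] turn/30 [-0.009 -0.022 -0.858]
[-3.8599683   1.35492039 -1.41503724] 12.69255695803601 29.98911291360855
```

```bash
python3 -m jog '0 0 0 0 0 0 1;0 0 0 0 0 0 1'; python3 knob.py -.9 11; python3 -c "from h import *;o=get_obs();print(o['moment'],o['width'],o['grasp_force'])"
```

```text
t: 7.45
ee_pos: [473.3, -75.6, 98.1]
orientation: [-0.605, 2.741, -0.125]
ft_force: [-1.5, -21.4, -16.7]
width: 12.7
grasp_force: 30.0
shift/200 [ 0.006 -0.003  0.002] turn/30 [-0.008 -0.022 -0.864]
[-3.33016087  1.22632452 -1.25033161] 12.66681419494176 29.991186261177063
```

```bash
python3 -c "
from h import *
R0=R.from_rotvec(get_obs()['orientation']);print(R0.inv().apply([0,-2,-1.5])/200)"
```

```text
[ 0.00647314 -0.00790311  0.00720342]
```

```bash
python3 -m jog '.006 -.008 .007 0 0 0 1;.006 -.008 .007 0 0 -.2 1;.006 -.008 .007 0 0 -.4 1;.006 -.008 .007 0 0 -.6 1;.006 -.008 .007 0 0 -.86 1;.006 -.008 .007 0 0 -.86 1;.006 -.008 .007 0 0 -.86 1'; python3 knob.py -.9 11; python3 -c "from h import *;o=get_obs();print(o['moment'],o['width'],o['grasp_force'])"
```

```text
t: 8.15
ee_pos: [480.7, -64.8, 98.6]
orientation: [-1.196, 2.571, -0.294]
ft_force: [0.9, -46.0, 5.3]
width: 13.2
grasp_force: 29.5
shift/200 [ 0.071 -0.007 -0.004] turn/30 [-0.073 -0.084 -0.015]
[-7.53559078 -0.37029308 -2.53300683] 13.215221996028662 29.52680692076683
```

```bash
python3 -m jog '0 0 0 0 0 0 -.3;0 0 0 0 0 0 -.3;0 0 0 0 0 0 -.3;0 0 0 0 0 0 -.3;0 0 0 0 0 0 -.3'; python3 knob.py -.9 11; python3 -c "from h import *;o=get_obs();print(o['moment'],o['width'],o['qpos'])"
```

```text
t: 8.65
ee_pos: [475.4, -60.1, 95.8]
orientation: [-1.204, 2.578, -0.282]
ft_force: [0.0, 0.1, -0.1]
width: 49.5
grasp_force: 0.0
shift/200 [ 0.07  -0.045 -0.007] turn/30 [-0.05  -0.09  -0.011]
[ 0.11149764  0.17488252 -0.03373233] 49.51412829411207 [-0.14552719  0.38977693  2.24757124 -0.05184598  0.16041556 -2.54043131]
```

Joint 6 had reached its limit, which made the arm drift. I'll back off and check where the knob sits; the later turn will use the half-turned grasp.

```bash
python3 -m jog '0 0 -.1 0 0 0 -1;0 0 -.3 0 0 0 -1;0 0 -.5 0 0 .2 -1;0 0 -.6 0 0 .4 -1;0 0 -.6 0 0 .6 -1;0 0 -.6 0 0 .8 -1;0 0 -.6 0 0 1 -1;0 0 -.6 0 0 1 -1'; python3 -m jog '0 -.8 0 0 0 0 -1;0 -.8 0 0 0 0 -1;0 -.8 0 0 0 0 -1;0 -.8 0 0 0 0 -1;0 -.8 0 0 0 0 -1'
python3 - <<'E'
from h import *
im=get_image("top")[...,::-1]; a=cv2.resize(im[185:255,420:482],None,fx=6,fy=6,interpolation=cv2.INTER_CUBIC)
b=get_image("scene")[...,::-1]; b=cv2.resize(b[170:240,345:405],None,fx=6,fy=6,interpolation=cv2.INTER_CUBIC)
cv2.imwrite("pics/knob2.png",np.hstack([a,b])); print(get_obs()["qpos"].round(2),get_obs()["ee_pos"].round(0),R.from_rotvec(get_obs()["orientation"]).as_matrix().round(2))
E
```

```text
t: 9.45
ee_pos: [435.5, -53.2, 208.8]
orientation: [-0.489, 2.77, -0.165]
ft_force: [-0.7, -0.1, 0.1]
width: 87.8
grasp_force: 0.0
t: 9.95
ee_pos: [486.2, -204.4, 235.7]
orientation: [-0.489, 2.77, -0.167]
ft_force: [-0.3, 0.0, -0.2]
width: 87.8
grasp_force: 0.0
[-0.47  0.17  2.06  0.18  0.59 -2.53] [ 485. -202.  235.] [[-0.89 -0.32  0.33]
 [-0.35  0.93 -0.06]
 [-0.29 -0.17 -0.94]]
```

View pics/knob2.png

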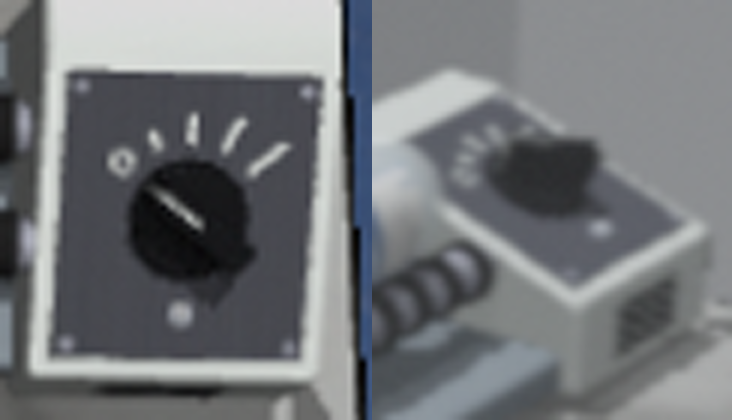

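The pointer line in the left crop, (203,228) to (150,186), now aims at the round stop mark. Next is the big bottle: I'll turn the wrist to gripping orientation, then hover above it.

```bash
cat > go.py <<'E'
import sys
from h import *
np.set_printoptions(suppress=True)
x,y,z,ya=map(float,sys.argv[1:5]); n=int(sys.argv[5]) if len(sys.argv)>5 else 1
T=R.from_matrix(np.c_[np.cross([np.cos(ya),np.sin(ya),0],[0,0,-1]),[np.cos(ya),np.sin(ya),0],[0,0,-1]])
o=get_obs();R0=R.from_rotvec(o["orientation"]);v=(R0.inv()*T).as_rotvec()
print("turn",np.round(np.degrees(v)/30/n,3),"x",n,"shift",np.round(R0.inv().apply(np.array([x,y,z])-o["ee_pos"])/200,3),"shift in final frame",np.round(T.inv().apply(np.array([x,y,z])-o["ee_pos"])/200,3),"q",np.round(o["qpos"],2))
E
python3 go.py 496.5 52 180 -.011 4
```

```text
turn [0.083 0.173 0.912] x 4 shift [-0.419  1.214  0.206] shift in final frame [1.271 0.044 0.274] q [-0.47  0.17  2.06  0.18  0.59 -2.53]
```

```bash
for i in 1; do python3 -m jog '0 0 0 .083 .173 .912 -1;0 0 0 .083 .173 .912 -1;0 0 0 .083 .173 .912 -1;0 0 0 .083 .173 .912 -1' >/dev/null; python3 -m jog '0 0 0 .083 .173 .912 -1;0 0 0 .083 .173 .912 -1;0 0 0 .083 .173 .912 -1;0 0 0 .083 .173 .912 -1'>/dev/null; python3 -m jog '0 0 0 .083 .173 .912 -1;0 0 0 .083 .173 .912 -1;0 0 0 .083 .173 .912 -1;0 0 0 .083 .173 .912 -1'>/dev/null; python3 -m jog '0 0 0 .083 .173 .912 -1;0 0 0 .083 .173 .912 -1;0 0 0 .083 .173 .912 -1;0 0 0 .083 .173 .912 -1;0 0 0 .083 .173 .912 -1'; done; python3 go.py 496.5 52 180 -.011
```

```text
t: 11.75
ee_pos: [485.3, -201.4, 235.3]
orientation: [2.231, 2.211, 0.0]
ft_force: [-0.7, -0.3, 0.0]
width: 88.2
grasp_force: 0.0
turn [0.001 0.001 0.004] x 1 shift [1.268 0.044 0.276] shift in final frame [1.267 0.042 0.276] q [-0.42  0.28  1.85 -0.    1.   -0.41]
```

```bash
python3 -m jog '.634 .022 0 0 0 0 -1;.634 .022 0 0 0 0 -1;.634 .022 0 0 0 0 -1;.634 .022 0 0 0 0 -1' >/dev/null; python3 -m jog '.634 .022 0.1 0 0 0 -1;.634 .022 0.276 0 0 0 -1;.634 .022 0.276 0 0 0 -1;.634 .022 0.276 0 0 0 -1;.634 .022 0.276 0 0 0 -1;.634 .022 0.276 0 0 0 -1'; python3 go.py 496.5 52 92.5 -.011
python3 - <<'E'
from h import *
np.set_printoptions(precision=1,suppress=True)
for n in("scene","top"):
    for t in["big_bottle_mid","big_bottle"]:
        for r in pinpoint(t,n)[:1]: print(n,t,round(r["confidence"],2),w(n,r["xyz"]))
E
```

```text
t: 12.75
ee_pos: [498.0, 49.6, 180.9]
orientation: [2.231, 2.207, 0.002]
ft_force: [0.4, -0.4, -0.2]
width: 87.7
grasp_force: 0.0
turn [0.005 0.003 0.   ] x 1 shift [ 0.013 -0.009  0.442] shift in final frame [ 0.012 -0.008  0.442] q [ 0.08  0.32  1.95 -0.    0.87  0.09]
scene big_bottle_mid 0.79 [495.6  49.6  92.6]
scene big_bottle 0.92 [498.7  13.2  90.3]
top big_bottle_mid 0.95 [500.   51.8  92.7]
top big_bottle 0.81 [498.6  10.7  92.6]
```

```bash
python3 -m jog '.01 -.004 .2 0 0 0 -1;.01 -.004 .35 0 0 0 -1;.01 -.004 .41 0 0 0 -1;.01 -.004 .43 0 0 0 -1;.01 -.004 .438 0 0 0 -1;.01 -.004 .438 0 0 0 -1'; python3 -m jog '0 0 0 0 0 0 1;0 0 0 0 0 0 1;0 0 0 0 0 0 1;0 0 0 0 0 0 1;0 0 0 0 0 0 1;0 0 0 0 0 0 1'
```

```text
t: 13.55
ee_pos: [498.0, 52.2, 93.7]
orientation: [2.232, 2.206, 0.003]
ft_force: [-1.3, 0.2, 0.1]
width: 87.8
grasp_force: 0.0
t: 14.15
ee_pos: [497.8, 52.3, 93.1]
orientation: [2.232, 2.207, 0.003]
ft_force: [1.3, 0.2, 1.4]
width: 55.3
grasp_force: 30.0
```

```bash
python3 -m jog '0 0 -.03 0 0 0 1;0 0 -.1 0 0 0 1;0 0 -.25 0 0 0 1;0 0 -.4 0 0 0 1;0 0 -.5 0 0 0 1;0 0 -.5 0 0 0 1'; python3 go.py 536.3 351.8 193 .231
```

```text
t: 14.75
ee_pos: [498.3, 52.5, 195.3]
orientation: [2.23, 2.205, 0.007]
ft_force: [0.0, 0.0, -1.9]
width: 55.5
grasp_force: 30.0
turn [ 0.012  0.003 -0.463] x 1 shift [1.499 0.173 0.012] shift in final frame [1.413 0.528 0.012] q [ 0.08  0.3   1.94 -0.    0.89  0.09]
```

```bash
python3 -m jog '.15 .02 0 0 0 -.06 1;.35 .05 0 0 0 -.12 1;.55 .07 0 0 0 -.2 1;.75 .09 0 0 0 -.3 1;.75 .09 0 0 0 -.463 1;.75 .09 0 0 0 -.463 1'; python3 go.py 536.3 351.8 120 .231
```

```text
t: 15.35
ee_pos: [515.6, 202.9, 191.0]
orientation: [1.946, 2.465, -0.003]
ft_force: [0.2, -0.6, -1.8]
width: 54.8
grasp_force: 30.0
turn [-0.002  0.004  0.006] x 1 shift [0.701 0.274 0.353] shift in final frame [0.701 0.271 0.355] q [ 0.35  0.38  1.82 -0.    0.93  0.12]
```

```bash
python3 -m jog '.2 .08 0 0 0 0 1;.4 .16 0 0 0 0 1;.6 .23 0 0 0 0 1;.701 .274 .1 0 0 0 1;.701 .274 .25 0 0 0 1;.701 .274 .353 0 0 0 1;.701 .274 .353 0 0 0 1;.701 .274 .353 0 0 0 1'; python3 go.py 536.3 351.8 56.3 .231
python3 - <<'E'
from h import *
np.set_printoptions(precision=1,suppress=True)
for n in("scene","top"):
    for t in["place_far","place_near","small_bottle_mid","big_bottle_mid"]:
        for r in pinpoint(t,n)[:1]: print(n,t,round(r["confidence"],2),w(n,r["xyz"]))
im=np.hstack([get_image(n)[...,::-1][a:a+120,b:b+100] for n,a,b in(("scene",200,220),("top",160,230))])
cv2.imwrite("pics/over.png",cv2.resize(im,None,fx=4,fy=4,interpolation=cv2.INTER_CUBIC))
E
```

```text
t: 16.15
ee_pos: [537.8, 350.1, 121.4]
orientation: [1.952, 2.459, -0.002]
ft_force: [-0.1, -0.7, -0.6]
width: 55.2
grasp_force: 30.0
turn [-0.     0.004 -0.004] x 1 shift [ 0.011 -0.005  0.325] shift in final frame [ 0.01  -0.005  0.325] q [ 0.56  0.59  1.66 -0.    0.89  0.33]
scene place_far 0.92 [535.5 350.4  24.4]
scene place_near 0.93 [437.6 327.5  21.7]
scene small_bottle_mid 0.97 [510.6 529.6  24.1]
scene big_bottle_mid 0.79 [495.6  49.6  92.6]
top place_far 0.82 [537.2 353.3  20.8]
top place_near 0.82 [443.3 325.7  21.4]
top small_bottle_mid 0.78 [509.4 527.6  24.7]
top big_bottle_mid 0.95 [500.   51.8  92.7]
```

View pics/over.png

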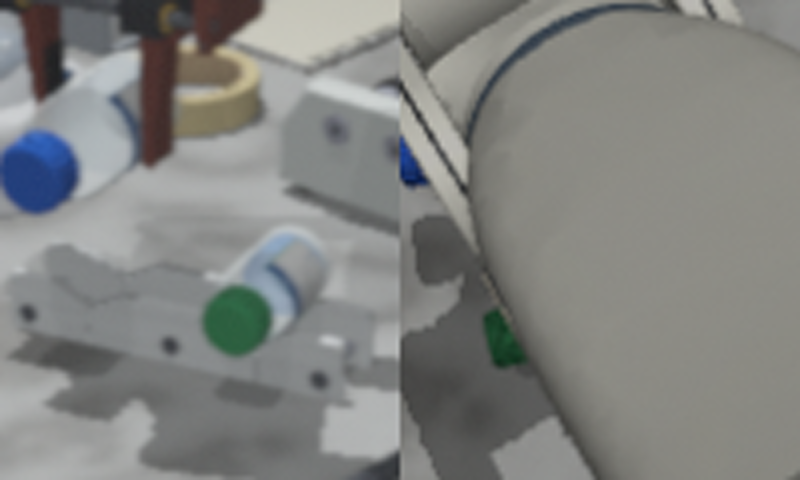

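The bottle hangs level above the free far V (crop (95,290) in the scene view), and the small bottle is undisturbed. I'll lower it slowly.

```bash
python3 -m jog '.002 -.008 .12 0 0 0 1;.002 -.008 .22 0 0 0 1;.002 -.008 .27 0 0 0 1;.002 -.008 .29 0 0 0 1;.002 -.008 .3 0 0 0 1;.002 -.008 .308 0 0 0 1;.002 -.008 .308 0 0 0 1'; python3 go.py 536.3 351.8 56.3 .231
```

```text
t: 17.35
ee_pos: [536.9, 351.3, 61.0]
orientation: [1.949, 2.461, 0.002]
ft_force: [-0.5, 0.2, -1.0]
width: 55.8
grasp_force: 30.0
turn [0.005 0.002 0.   ] x 1 shift [ 0.003 -0.003  0.023] shift in final frame [ 0.003 -0.003  0.023] q [ 0.56  0.68  1.68 -0.    0.78  0.33]
```

```bash
python3 -m jog '0 0 .006 0 0 0 1;0 0 .012 0 0 0 1;0 0 .012 0 0 0 1'; python3 -m jog '0 0 .004 0 0 0 1;0 0 .008 0 0 0 1;0 0 .008 0 0 0 1'
```

```text
t: 17.65
ee_pos: [536.6, 351.1, 58.1]
orientation: [1.949, 2.461, 0.001]
ft_force: [-0.1, -0.3, -0.9]
width: 55.3
grasp_force: 30.0
t: 17.95
ee_pos: [536.6, 351.1, 56.3]
orientation: [1.949, 2.461, 0.001]
ft_force: [0.2, -0.0, -1.7]
width: 55.4
grasp_force: 30.0
```

```bash
python3 -m jog '0 0 .004 0 0 0 1;0 0 .008 0 0 0 1;0 0 .008 0 0 0 1'; python3 -m jog '0 0 .004 0 0 0 1;0 0 .006 0 0 0 1;0 0 .006 0 0 0 1'
```

```text
t: 18.25
ee_pos: [537.0, 351.3, 55.8]
orientation: [1.949, 2.461, 0.002]
ft_force: [-0.6, -1.7, 6.4]
width: 55.7
grasp_force: 30.0
t: 18.55
ee_pos: [537.1, 351.3, 55.7]
orientation: [1.949, 2.461, 0.003]
ft_force: [-3.8, -3.2, 15.5]
width: 55.4
grasp_force: 30.0
```

The bottle is seated: contact came at 55.8, where 56.3 was expected. Release and rise.

```bash
python3 -m jog '0 0 -.005 0 0 0 1;0 0 -.005 0 0 0 .3;0 0 -.005 0 0 0 0;0 0 -.005 0 0 0 -1;0 0 -.005 0 0 0 -1;0 0 -.005 0 0 0 -1;0 0 -.005 0 0 0 -1'; python3 -m jog '0 0 -.1 0 0 0 -1;0 0 -.3 0 0 0 -1;0 0 -.5 0 0 0 -1;0 0 -.5 0 0 0 -1;0 0 -.5 0 0 0 -1'; python3 go.py 438 327.5 150 .231
```

```text
t: 19.25
ee_pos: [536.4, 351.0, 54.3]
orientation: [1.949, 2.461, 0.0]
ft_force: [-0.2, 0.6, -0.1]
width: 84.1
grasp_force: 0.0
t: 19.75
ee_pos: [536.8, 351.4, 155.5]
orientation: [1.949, 2.461, 0.004]
ft_force: [-0.5, -0.2, 0.3]
width: 87.8
grasp_force: 0.0
turn [0.007 0.001 0.   ] x 1 shift [-0.003 -0.508  0.026] shift in final frame [-0.003 -0.508  0.028] q [ 0.56  0.54  1.65 -0.    0.94  0.33]
```

```bash
python3 -m jog '0 -.2 0 0 0 0 -1;0 -.4 0 0 0 0 -1;0 -.508 .026 0 0 0 -1;0 -.508 .026 0 0 0 -1;0 -.508 .026 0 0 0 -1'; python3 go.py 438 328.5 49 .231
python3 - <<'E'
from h import *
np.set_printoptions(precision=1,suppress=True)
for n in("scene","top"):
    get_image(n)
    for t in["small_bottle_mid","small_bottle","big_bottle_mid","big_bottle"]:
        for r in pinpoint(t,n)[:2]:
            P=w(n,r["xyz"])
            if P[1]<450: print(n,t,round(r["confidence"],2),P)
E
```

```text
t: 20.25
ee_pos: [437.4, 327.9, 148.4]
orientation: [1.949, 2.462, -0.001]
ft_force: [1.1, 0.2, -1.4]
width: 87.6
grasp_force: 0.0
turn [0.001 0.004 0.001] x 1 shift [0.003 0.003 0.497] shift in final frame [0.002 0.004 0.497] q [ 0.62  0.44  1.87 -0.    0.84  0.39]
scene small_bottle_mid 0.96 [439.7 327.3  45.3]
scene small_bottle 0.9 [444.3 300.5  47.2]
scene big_bottle_mid 0.9 [533.3 350.8  56.9]
scene big_bottle 0.68 [534.6 351.   23.2]
scene big_bottle 0.64 [546.6 312.8  54.4]
```

```bash
python3 -m jog '.003 .003 .2 0 0 0 -1;.003 .003 .37 0 0 0 -1;.003 .003 .44 0 0 0 -1;.003 .003 .465 0 0 0 -1;.003 .003 .474 0 0 0 -1;.003 .003 .474 0 0 0 -1'; python3 -m jog '0 0 0 0 0 0 1;0 0 0 0 0 0 1;0 0 0 0 0 0 1;0 0 0 0 0 0 1;0 0 0 0 0 0 1;0 0 0 0 0 0 1;0 0 0 0 0 0 1'
```

```text
t: 21.35
ee_pos: [438.8, 329.0, 55.4]
orientation: [1.949, 2.461, 0.003]
ft_force: [0.3, 0.7, 0.6]
width: 87.8
grasp_force: 0.0
t: 22.05
ee_pos: [439.3, 329.1, 54.9]
orientation: [1.948, 2.46, 0.005]
ft_force: [4.1, -0.2, 1.2]
width: 43.5
grasp_force: 30.0
```

```bash
python3 -m jog '0 0 -.03 0 0 0 1;0 0 -.1 0 0 0 1;0 0 -.25 0 0 0 1;0 0 -.45 0 0 0 1;0 0 -.65 0 0 0 1;0 0 -.65 0 0 0 1;0 0 -.65 0 0 0 1'; python3 go.py 497.5 57 185 -.011 2; python3 go.py 497.5 57 185 -.011 1
```

```text
t: 22.75
ee_pos: [437.6, 328.6, 185.6]
orientation: [1.949, 2.461, 0.003]
ft_force: [-0.4, 0.1, -2.7]
width: 43.6
grasp_force: 30.0
turn [0.003 0.    0.231] x 2 shift [-1.391 -0.02   0.004] shift in final frame [-1.355  0.314  0.003] q [ 0.62  0.38  1.85 -0.    0.91  0.39]
turn [0.006 0.001 0.463] x 1 shift [-1.391 -0.02   0.004] shift in final frame [-1.355  0.314  0.003] q [ 0.62  0.38  1.85 -0.    0.91  0.39]
```

```bash
python3 -m jog '-.15 0 0 0 0 0.05 1;-.35 0 0 0 0 .12 1;-.55 0 0 0 0 .2 1;-.75 0 0 0 0 .3 1;-.8 0 0 0 0 .463 1;-.8 0 0 0 0 .463 1'; python3 go.py 497.5 57 125 -.011
```

```text
t: 23.35
ee_pos: [473.3, 170.9, 183.0]
orientation: [2.238, 2.205, -0.005]
ft_force: [0.0, -0.9, -2.0]
width: 43.6
grasp_force: 30.0
turn [-0.003  0.004 -0.007] x 1 shift [-0.567  0.13   0.291] shift in final frame [-0.568  0.127  0.29 ] q [ 0.32  0.33  1.94 -0.    0.88  0.34]
```

```bash
python3 -m jog '-.2 .04 0 0 0 0 1;-.4 .09 0 0 0 0 1;-.567 .13 0 0 0 0 1;-.567 .13 .05 0 0 0 1;-.567 .13 .18 0 0 0 1;-.567 .13 .291 0 0 0 1;-.567 .13 .291 0 0 0 1;-.567 .13 .291 0 0 0 1'; python3 go.py 497.5 57 91.2 -.011
python3 - <<'E'
from h import *
np.set_printoptions(precision=1,suppress=True)
for n in("scene","top"):
    get_image(n)
    for t in["rollers_mid","small_bottle_mid","big_bottle_mid"]:
        for r in pinpoint(t,n)[:2]:
            P=w(n,r["xyz"])
            if P[1]<450: print(n,t,round(r["confidence"],2),P)
E
```

```text
t: 24.15
ee_pos: [498.5, 60.1, 125.9]
orientation: [2.231, 2.211, -0.002]
ft_force: [-0.2, -0.1, -2.2]
width: 43.7
grasp_force: 30.0
turn [-0.001  0.002  0.003] x 1 shift [-0.015 -0.005  0.174] shift in final frame [-0.015 -0.005  0.174] q [ 0.1   0.42  1.97 -0.    0.75  0.11]
scene rollers_mid 0.7 [497.6  62.1  54.8]
scene small_bottle_mid 0.83 [499.5  58.4 118.1]
scene big_bottle_mid 0.57 [533.1 350.7  54.4]
scene big_bottle_mid 0.4 [437.9 328.9  21.9]
top rollers_mid 0.68 [499.7  60.   59.4]
top rollers_mid 0.65 [325.2 425.1   1.2]
top small_bottle_mid 0.65 [498.8  63.  118. ]
top big_bottle_mid 0.67 [536.8 352.8  56.5]
top big_bottle_mid 0.61 [326.  430.4  -0.7]
```

```bash
python3 -m jog '-.012 -.003 .07 0 0 0 1;-.012 -.003 .12 0 0 0 1;-.012 -.003 .14 0 0 0 1;-.012 -.003 .155 0 0 0 1;-.012 -.003 .155 0 0 0 1'; python3 -m jog '0 0 .004 0 0 0 1;0 0 .008 0 0 0 1;0 0 .008 0 0 0 1'
```

```text
t: 25.05
ee_pos: [498.6, 56.7, 95.3]
orientation: [2.233, 2.208, 0.0]
ft_force: [0.1, -0.4, -2.2]
width: 43.3
grasp_force: 30.0
t: 25.35
ee_pos: [498.9, 56.7, 94.2]
orientation: [2.232, 2.207, 0.002]
ft_force: [-1.1, 0.1, -2.0]
width: 43.4
grasp_force: 30.0
```

```bash
python3 -m jog '0 0 .004 0 0 0 1;0 0 .007 0 0 0 1;0 0 .007 0 0 0 1'
```

```text
t: 25.65
ee_pos: [498.7, 56.7, 92.6]
orientation: [2.232, 2.207, 0.001]
ft_force: [-0.4, -0.5, -2.9]
width: 43.4
grasp_force: 30.0
```

```bash
python3 -m jog '0 0 .003 0 0 0 1;0 0 .006 0 0 0 1;0 0 .006 0 0 0 1'; python3 -m jog '0 0 .003 0 0 0 1;0 0 .005 0 0 0 1;0 0 .005 0 0 0 1'
```

```text
t: 25.95
ee_pos: [498.7, 56.7, 91.4]
orientation: [2.233, 2.207, 0.001]
ft_force: [0.0, -1.3, -1.8]
width: 43.5
grasp_force: 30.0
t: 26.25
ee_pos: [498.6, 56.7, 91.0]
orientation: [2.233, 2.207, 0.001]
ft_force: [-2.5, 0.0, 8.7]
width: 43.7
grasp_force: 30.0
```

Contact came at 91.0, where 91.2 was expected. Release and rise.

```bash
python3 -m jog '-.002 0 0 0 0 0 1;-.002 0 0 0 0 0 .5;-.002 0 0 0 0 0 .3;-.002 0 0 0 0 0 0;-.002 0 0 0 0 0 -.6;-.002 0 0 0 0 0 -1;-.002 0 0 0 0 0 -1'; python3 -m jog '0 0 -.1 0 0 0 -1;0 0 -.3 0 0 0 -1;0 0 -.5 0 0 0 -1;0 0 -.6 0 0 0 -1;0 0 -.6 0 0 0 -1'
python3 - <<'E'
from h import *
np.set_printoptions(precision=1,suppress=True)
for n in("scene","top"):
    get_image(n)
    for t in["small_bottle_mid","small_bottle","big_bottle_mid"]:
        for r in pinpoint(t,n)[:2]:
            P=w(n,r["xyz"])
            if P[1]<450: print(n,t,round(r["confidence"],2),P)
E
cat > kz.py <<'E'
import sys
from h import *
np.set_printoptions(suppress=True)
# knob pose with explicit half turn: angle a from stop cw, height h, n splits
a=float(sys.argv[1])-.9;h=float(sys.argv[2]);n=int(sys.argv[3])
Rz=R.from_euler('z',-.011);t=np.radians(20);zd=Rz.apply([np.sin(t),0,-np.cos(t)])
T0=Rz*R.from_matrix(np.array([[np.cos(t),0,-np.sin(t)],[0,1,0],[np.sin(t),0,np.cos(t)]]))
y=-T0.apply([np.sin(a),np.cos(a),0])
T=R.from_matrix(np.c_[np.cross(y,zd),y,zd]);P=np.array([477,-77,87.])-zd*h
o=get_obs();R0=R.from_rotvec(o["orientation"])
print("turn",np.round(np.degrees((R0.inv()*T).as_rotvec())/30/n,3),"x",n,"shift now",np.round(R0.inv().apply(P-o["ee_pos"])/200,3),"final",np.round(T.inv().apply(P-o["ee_pos"])/200,3),"q",np.round(o["qpos"],2),"mom",np.round(o["moment"],2))
E
python3 kz.py 0 75 2
```

```text
t: 26.95
ee_pos: [499.1, 56.3, 90.5]
orientation: [2.232, 2.207, 0.002]
ft_force: [0.2, 0.8, 0.5]
width: 64.0
grasp_force: 0.0
t: 27.45
ee_pos: [500.6, 56.6, 213.4]
orientation: [2.23, 2.204, 0.009]
ft_force: [0.4, 0.2, -1.2]
width: 88.0
grasp_force: 0.0
scene small_bottle_mid 0.85 [497.5  54.4  84.2]
scene small_bottle 0.8 [495.2  28.4  88.2]
scene big_bottle_mid 0.84 [537.7 351.5  57.5]
top small_bottle_mid 0.55 [496.7  56.6  83.1]
top small_bottle 0.95 [497.4  25.1  84.7]
top big_bottle_mid 0.85 [537.9 350.8  56.9]
turn [-0.32   0.113  0.634] x 2 shift now [-0.668 -0.226  0.26 ] final [-0.71   0.18   0.166] q [ 0.09  0.28  1.92 -0.    0.93  0.1 ] mom [-0.04  0.07  0.02]
```

Both bottles lie at the expected heights (83.7 and 57). Now the knob, with the half-turned grasp.

```bash
python3 -m jog '-.25 -.08 0 0 0 0 -1;-.5 -.16 0 0 0 0 -1;-.668 -.226 0 0 0 0 -1;-.668 -.226 0 0 0 0 -1'; python3 -m jog '0 0 0 -.32 .113 .634 -1;0 0 0 -.32 .113 .634 -1;0 0 0 -.32 .113 .634 -1;0 0 0 -.32 .113 .634 -1';python3 -m jog '0 0 0 -.32 .113 .634 -1;0 0 0 -.32 .113 .634 -1;0 0 0 -.32 .113 .634 -1;0 0 0 -.32 .113 .634 -1;0 0 0 -.32 .113 .634 -1'; python3 kz.py 0 60 1
```

```text
t: 28.25
ee_pos: [449.9, -79.7, 209.8]
orientation: [2.238, 2.203, -0.001]
ft_force: [0.5, 0.2, -0.2]
width: 87.8
grasp_force: 0.0
t: 28.65
ee_pos: [450.9, -76.1, 209.9]
orientation: [2.498, 1.757, 0.245]
ft_force: [-0.2, -0.2, -0.6]
width: 87.9
grasp_force: 0.0
t: 29.15
ee_pos: [452.4, -76.3, 210.5]
orientation: [2.662, 1.274, 0.469]
ft_force: [0.2, -0.6, 0.2]
width: 87.7
grasp_force: 0.0
turn [ 0.    -0.002  0.007] x 1 shift now [-0.061 -0.074  0.322] final [-0.061 -0.074  0.323] q [-0.24  0.1   2.22  0.17  0.49  0.3 ] mom [-0.07  0.18  0.02]
```

```bash
python3 -m jog '-.061 -.074 .15 0 0 0 -.2;-.061 -.074 .322 0 0 0 -.2;-.061 -.074 .322 0 0 0 -.2;-.061 -.074 .322 0 0 0 -.2;-.061 -.074 .322 0 0 0 -.2'; python3 kz.py 0 11 1
```

```text
t: 29.65
ee_pos: [456.9, -77.1, 144.8]
orientation: [2.663, 1.269, 0.472]
ft_force: [-0.4, 0.6, 0.1]
width: 53.6
grasp_force: 0.0
turn [ 0.005 -0.005  0.002] x 1 shift now [-0.002 -0.005  0.251] final [-0.001 -0.004  0.251] q [-0.24  0.25  2.26  0.28  0.29  0.18] mom [-0.06  0.34 -0.  ]
```

```bash
python3 -m jog '0 -.004 .15 0 0 0 -.2;0 -.004 .2 0 0 0 -.2;0 -.004 .22 0 0 0 -.2;0 -.004 .235 0 0 0 -.2;0 -.004 .246 0 0 0 -.2;0 -.004 .246 0 0 0 -.2;0 -.004 .246 0 0 0 -.2'; python3 kz.py 0 11 1
```

```text
t: 30.35
ee_pos: [472.4, -76.7, 97.5]
orientation: [2.664, 1.269, 0.471]
ft_force: [-0.2, -0.5, 0.6]
width: 52.5
grasp_force: 0.0
turn [ 0.004 -0.004 -0.   ] x 1 shift now [0.001 0.004 0.002] final [0.001 0.004 0.002] q [-0.23  0.39  2.25  0.44  0.18  0.03] mom [-0.1   0.26  0.03]
```

```bash
python3 -m jog '0 0 0 0 0 0 1;0 0 0 0 0 0 1;0 0 0 0 0 0 1;0 0 0 0 0 0 1;0 0 0 0 0 0 1;0 0 0 0 0 0 1;0 0 0 0 0 0 1'; python3 kz.py 1.35 11 1
```

```text
t: 31.05
ee_pos: [472.6, -76.9, 97.1]
orientation: [2.664, 1.268, 0.471]
ft_force: [1.4, -1.2, 0.7]
width: 12.8
grasp_force: 30.0
turn [ 0.001 -0.005  2.577] x 1 shift now [0.002 0.003 0.   ] final [ 0.003 -0.001  0.   ] q [-0.23  0.39  2.25  0.44  0.18  0.03] mom [-0.32  0.08 -0.1 ]
```

Good, centred grip with almost no side force. Turning clockwise by 1.35 rad.

```bash
python3 -m jog '0 0 0 0 0 .2 1;0 0 0 0 0 .4 1;0 0 0 0 0 .6 1;0 0 0 0 0 .86 1;0 0 0 0 0 .86 1'; python3 kz.py 1.35 11 1;  python3 -m jog '0 0 0 0 0 .2 1;0 0 0 0 0 .4 1;0 0 0 0 0 .6 1;0 0 0 0 0 .86 1;0 0 0 0 0 .86 1'; python3 kz.py 1.35 11 1
```

```text
t: 31.55
ee_pos: [472.4, -76.6, 97.0]
orientation: [2.946, 0.655, 0.521]
ft_force: [0.8, -0.2, 0.6]
width: 13.0
grasp_force: 30.0
turn [-0.001 -0.004  1.716] x 1 shift now [ 0.004  0.003 -0.   ] final [ 0.005 -0.001 -0.   ] q [-0.23  0.39  2.25  0.44  0.18  0.48] mom [ 0.06  0.09 -0.03]
t: 32.05
ee_pos: [472.1, -76.3, 96.9]
orientation: [3.092, -0.015, 0.547]
ft_force: [2.0, 3.3, -0.0]
width: 12.9
grasp_force: 30.0
turn [-0.002 -0.002  0.862] x 1 shift now [ 0.006  0.003 -0.   ] final [ 0.007  0.    -0.   ] q [-0.23  0.39  2.25  0.44  0.18  0.93] mom [0.57 0.09 0.16]
```

```bash
python3 -m jog '0 0 0 0 0 .2 1;0 0 0 0 0 .4 1;0 0 0 0 0 .6 1;0 0 0 0 0 .87 1;0 0 0 0 0 .87 1;0 0 0 0 0 .87 1'; python3 kz.py 1.35 11 1; python3 -m jog '0 0 0 0 0 0 .5;0 0 0 0 0 0 .2;0 0 0 0 0 0 -.2;0 0 0 0 0 0 -.2;0 0 0 0 0 0 -.2;0 0 0 0 0 0 -.2';  python3 -m jog '0 0 -.1 0 0 0 -.2;0 0 -.3 0 0 0 -.2;0 0 -.5 0 0 0 -.2;0 0 -.5 0 0 0 -.2;0 0 -.5 0 0 0 -.2'; python3 -c "
from h import *
R0=R.from_rotvec(get_obs()['orientation']);print(R0.inv().apply([-60,-180,20])/200)"
```

```text
t: 32.65
ee_pos: [472.1, -75.9, 96.9]
orientation: [-2.94, 0.689, -0.521]
ft_force: [3.0, 7.9, -0.1]
width: 13.0
grasp_force: 30.0
turn [-0.004 -0.     0.001] x 1 shift now [ 0.008  0.002 -0.   ] final [ 0.008  0.002 -0.   ] q [-0.23  0.39  2.25  0.44  0.18  1.38] mom [ 1.19 -0.11  0.42]
t: 33.25
ee_pos: [472.2, -76.7, 96.9]
orientation: [-2.938, 0.699, -0.522]
ft_force: [0.1, -0.2, 0.2]
width: 52.5
grasp_force: 0.0
t: 33.75
ee_pos: [438.4, -76.5, 191.9]
orientation: [-2.937, 0.699, -0.527]
ft_force: [0.3, -0.3, -1.0]
width: 52.6
grasp_force: 0.0
[ 0.18469968  0.91554814 -0.19405576]
```

Clear the view and verify everything.

```bash
python3 -m jog '.09 .45 -.19 0 0 0 -.2;.185 .9 -.19 0 0 0 -.2;.185 .9 -.19 0 0 0 -.2;.185 .9 -.19 0 0 0 -.2;.185 .9 -.19 0 0 0 -.2;.185 .9 -.19 0 0 0 -.2'
python3 - <<'E'
from h import *
t=get_image("top")[...,::-1];s=get_image("scene")[...,::-1]
f=lambda im,x0,y0,x1,y1:cv2.resize(im[y0:y1,x0:x1],(390,290),interpolation=cv2.INTER_CUBIC)
cv2.imwrite("pics/fin.png",np.vstack([np.hstack([f(t,400,182,490,249),f(t,230,165,405,295)]),np.hstack([f(s,340,165,420,225),f(s,200,190,400,340)])]))
E
```

```text
t: 34.35
ee_pos: [378.8, -253.9, 209.0]
orientation: [-2.936, 0.703, -0.518]
ft_force: [-0.8, 1.0, -0.0]
width: 52.5
grasp_force: 0.0
```

View pics/fin.png

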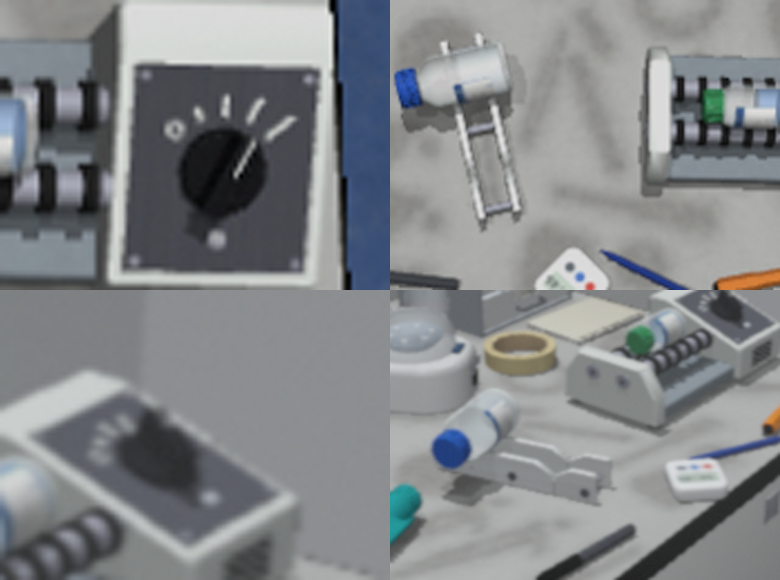

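The last picture shows:
- **Knob:** the line at crop (235,178) to (255,143) points at the third bar.
- **Big bottle:** lies in the far place of the cradle.
- **Small bottle:** lies in the roller groove.
- **Timer and marker:** untouched.

```bash
python3 -c "from workcell import *;print(close_job())"
```

```text
the job is handed in; nothing more can be done
None
```

The job is handed in at about 34 s: knob set to stop first, big bottle in the cradle's far place, small bottle in the roller groove, then the selector at the third speed; timer and marker look undisturbed, though joint 6 ran to its range limit (−2.54 rad) during the first knob turn, and I don't know the verdict.

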